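# Stand the washing things in their drip trays

## Robot

A 6-joint arm with a two-finger parallel gripper is mounted at the origin on a cart in front of the work surface, level with it; the furniture and walls round the work are solid. World frame = base frame: x ahead of the robot, y to its left, z up, the work surface at z = 0. Lengths are in m, angles in rad, forces in N, time in s.
With the tool pointing down it reaches from about 0.275 to 0.75 m from the base axis. Payload 10.2 kg.
Tool frame: the origin (TCP) lies midway between the tips of the shut fingers; the grasp point (between the pads) lies 19 mm behind it (env.hold_point_z is the distance from the TCP to the grasp point, in m); z points along the fingers, y is the line along which they close (so a half turn about z gives the same grasp; the last joint's range is limited). The gripper opens to 85 mm and grips with 20 to 120 N. Pads are 22 mm wide; open, the fingers measure 114 mm over their backs; the gripper's body (76 mm by 85 mm) begins 54 mm behind the grasp point. The pads swing forward as they close: fully open they stand 13 mm farther back than shut.
Start: joints at [-1.359, 0.313, 1.498, -0, 1.331, -0.223], TCP at [0.221, -0.476, 0.231] pointing down, gripper open.
Joint ranges: [-2.94, 2.94], [-0.97, 2.17], [0.19, 2.56], [-1.23, 4.37], [0.02, 3.11], [-2.88, 2.88]. Speed limits (rad/s): [2.39, 2.39, 3.01, 3.14, 3.14, 3.14].

## Interface

Orientations are given as a unit quaternion [x, y, z, w].
In Python, from bench import env, kinematics, monitor, eyes, job gives the robot as it stands. The module is installed in compiled form; this text tells all that it offers. Calls block until the motion is done:
- env.reach(position, orientation): joint-space move of the TCP to a pose.
- env.movel(position, velocity=0.15, frame=None, guard=None): straight line of the TCP; frame=None keeps the orientation; velocity is the mean speed in m/s. With guard (N) it stops when the force on the tool has changed by that much, and returns True; else False.
- env.set_joints(angles): joint-space move.
- env.release() and env.close_gripper(effort=None): open the fingers fully, or close them until they stop; effort is the grip in N (None keeps the last).
- env.hold(seconds).
- kinematics.ik(position, orientation): joint angles nearest the present ones, or None.
- monitor.sense(): the state.
- eyes.grab_frame(name): name is "scene" or "top"; returns a dict with "frame" (420x560x3 uint8, red, green, blue), "mtx" (3x3 intrinsics, pixels), "view" (4x4, takes a point from world to camera coordinates). Camera axes: x right, y down, z forward; pixel columns grow to the right and rows downward; lengths in m; the calibration is good to about 2 mm. A picture is of the moment at which its call begins. There is no depth.
A pose or a line that the arm cannot do raises env.MotionError and nothing moves.
- job.hand_in(): hands the job in; it is judged then, once.
The state is a dict: "clock": time; "joints": joint angles; "qvel": joint speeds; "joint_efforts": joint torques, N m; "position": TCP position; "ee_rot": TCP orientation; "contact_force": force on the tool from outside, world axes, zero at the start; "ft_torque": the same for the moment, N m; "finger_gap": opening from 0.0 (shut) to 1.0 (fully open); "gripper_force": force on a finger pad.
Only numpy, scipy, OpenCV 4.12 (cv2) and the standard library are available. Lean on these libraries where they do the work, as an engineer would, in place of code of your own. Each camera call takes 0.05 s, during which the arm holds its last target. There are 200 camera calls.

## Task

Stand the four washing things upright in their drip trays, one after another: the small dropper bottle in the small round tray, the tall can with the loop on top in the medium round tray, the open dosing cup in the large round tray, and the carton of tablets in the oblong tray, its long side along the tray's. Each must stand flat on the floor of its tray, inside the lip, and be let go. Do not tip anything over, and leave the roll of tape and the clothes peg where they lie.

Things in the scene. Friction and masses are not known exactly. Their poses are not given: they have to be found in the camera images.
- dropper_mid (a point): small amber glass dropper bottle, standing upright; round body 33 mm across up to 62 mm, black collar 24 mm across from 62 to 77 mm, narrow rubber teat 13 mm across above; 102 mm tall, about 70 g. This point is on its axis half-way up, 51 mm above its underside; z is its upright axis
- can_mid (a point): tall blue-and-white round can with a black carrying loop on top, standing upright; 53 mm across up to 101 mm, then a blue ribbed cap, also 53 mm across up to 136 mm, tapering to 36 mm across at 151 mm, the loop above; 169 mm tall in all, about 340 g. This point is on its axis half-way up, 84 mm above its underside; z is its upright axis
- cup_mid (a point): pale grey open dosing cup, standing mouth up; round and hollow, 66 mm across from 9 mm height to the rim, wall about 4 mm thick, foot about 44 mm across; 50 mm tall, about 35 g. This point is on its axis half-way up, 25 mm above its underside; z is its upright axis
- carton_mid (a point): brown cardboard carton with a paper band, standing upright: 76 mm long (its x), 44 mm wide (its y), 62 mm tall, rigid, about 120 g. This point is its centre, 31 mm above its underside; z up
- small_tray_mid (a point): small round fixed grey plastic drip tray with a black rubber mat inlaid in its floor, lying on the worktop: recess 51.0 mm across inside, 61.0 mm over all; floor 3 mm thick, lip 5 mm wide that rises to 6 mm above the worktop. This point is the middle of the recess floor, 3 mm above the worktop; z up.
- medium_tray_mid (a point): medium round fixed grey plastic drip tray with a black rubber mat inlaid in its floor, lying on the worktop: recess 70 mm across inside, 80 mm over all; floor 3 mm thick, lip 5 mm wide that rises to 6 mm above the worktop. This point is the middle of the recess floor, 3 mm above the worktop; z up.
- large_tray_mid (a point): large round fixed grey plastic drip tray with a black rubber mat inlaid in its floor, lying on the worktop: recess 84 mm across inside, 94 mm over all; floor 3 mm thick, lip 5 mm wide that rises to 6 mm above the worktop. This point is the middle of the recess floor, 3 mm above the worktop; z up.
- oblong_tray_mid (a point): oblong fixed grey plastic drip tray with a black rubber mat inlaid in its floor, lying on the worktop: recess 94 mm long (its x) by 62 mm wide (its y), 104 by 72 mm over all; floor 3 mm thick, lip 5 mm wide that rises to 6 mm above the worktop. This point is the middle of the recess floor, 3 mm above the worktop; z up
- tape_roll: roll of black tape lying flat, 58 mm across and 19 mm high, not to be moved; origin at the centre of its underside
- white_peg: white clothes peg lying flat, 72 mm long (its y), 15 mm wide, 12 mm high, not to be moved; origin at the centre of its underside

How it is judged:
At the end, for the whole second after the job is handed in: Dropper bottle, spray can and dosing cup on the floors of the small, medium and large round trays (axes within 11, 12 and 21 mm of the centres), carton in the oblong tray (13.5 mm, sides within 0.35 rad); heights within 2.5 mm, tilt under 0.08 rad, released and at rest (horizontal distance between dropper_mid and small_tray_mid below 0.011 m and z of dropper_mid in the frame of small_tray_mid between 0.0485 and 0.0535 m and angle between each of dropper_mid, can_mid, cup_mid, carton_mid's own z axis and vertical below 0.08 rad and linear speed of each of dropper_bottle, spray_can, dosing_cup, carton below 0.02 m/s and angular speed of each of dropper_bottle, spray_can, dosing_cup, carton below 0.2 rad/s and horizontal distance between can_mid and medium_tray_mid below 0.012 m and z of can_mid in the frame of medium_tray_mid between 0.0815 and 0.0865 m and horizontal distance between cup_mid and large_tray_mid below 0.021 m and z of cup_mid in the frame of large_tray_mid between 0.0225 and 0.0275 m and horizontal distance between carton_mid and oblong_tray_mid below 0.0135 m and z of carton_mid in the frame of oblong_tray_mid between 0.0285 and 0.0335 m and angle between the x axis of carton_mid and the x axis of oblong_tray_mid, either way round below 0.35 rad); the robot touches nothing.
It fails at once if the roll of tape is pushed more than 25 mm from its place (distance of tape_roll from where it was at the start of the episode above 0.025 m).
It fails at once if the clothes peg is pushed more than 25 mm from its place (distance of white_peg from where it was at the start of the episode above 0.025 m).
It fails at once if one of the four washing things is tipped over (angle between any of dropper_mid, can_mid, cup_mid, carton_mid's own z axis and vertical above 0.6 rad).
It also fails if it takes over 141 s, if anything falls off the work surface, if the arm or the gripper's body presses on something with over 40 N, if the wrist force passes 120 N, or if a joint passes its speed limit or range.

## Working session

There is one attempt and no reset: what is moved stays moved. The work goes in short steps, each a Python script; the robot and the scene stay as the last script left them, time stands still between calls to the robot, and variables do not carry over. Pictures are saved under pics/ and viewed, at most 14 in all, crops included, and the job is handed in when it is done.

```bash
mkdir -p pics; ls
python3 - <<'E'
from bench import env,eyes,monitor
import cv2,numpy as np
for n in("scene","top"):
    f=eyes.grab_frame(n);cv2.imwrite(f"pics/{n}0.png",f["frame"][:,:,::-1])
    print(n,f["mtx"].round(1).tolist(),f["view"].round(4).tolist(), (-f["view"][:3,:3].T@f["view"][:3,3]).round(3))
print(monitor.sense(),env.hold_point_z)
E
```

```text
pics
scene [[499.2, 0.0, 281.3], [0.0, 499.2, 204.9], [0.0, 0.0, 1.0]] [[-0.9096, -0.4153, 0.0138, 0.4655], [-0.3544, 0.7579, -0.5478, 0.2064], [0.2171, -0.5031, -0.8365, 1.0315], [0.0, 0.0, 0.0, 1.0]] [0.273 0.556 0.97 ]
top [[530.1, 0.0, 276.8], [0.0, 530.1, 205.2], [0.0, 0.0, 1.0]] [[-0.0198, -0.9996, -0.018, 0.0278], [-0.9802, 0.023, -0.1968, 0.5147], [0.1972, 0.0137, -0.9803, 1.4995], [0.0, 0.0, 0.0, 1.0]] [ 0.209 -0.005  1.572]
{'clock': 0.1, 'joints': array([-1.35942827e+00,  3.13408691e-01,  1.49832785e+00, -1.80373183e-05,
        1.33096929e+00, -2.23398709e-01]), 'qvel': array([ 0.00164286, -0.00014162, -0.00277385,  0.00027194, -0.0002263 ,
        0.00041194]), 'joint_efforts': array([ 1.92398205e-03, -4.12904656e+01, -2.60140282e+01, -1.84837036e-04,
        3.08027978e-03, -3.61279135e-06]), 'position': array([ 0.22106962, -0.4759544 ,  0.23079732]), 'ee_rot': array([ 9.76464516e-01,  2.15677394e-01, -5.41114728e-06, -5.56630662e-04]), 'contact_force': array([-0.30518721, -0.10602336,  0.66716448]), 'ft_torque': array([-0.01168926, -0.01740657,  0.06468343]), 'gripper_force': 0.0, 'finger_gap': 1.00317329021666} 0.0187
```

View pics/scene0.png

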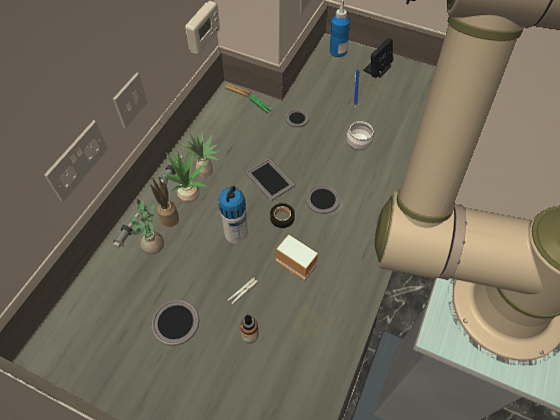

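View pics/top0.png

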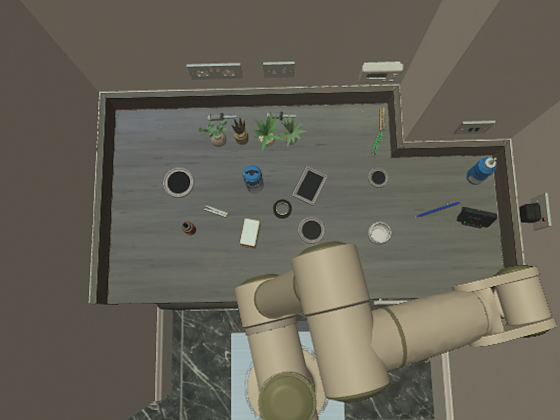

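Both views show everything. In the top view (px): large tray (178,182), can (253,175), oblong tray (310,185), small tray (377,177), medium tray (311,230), cup (380,232), carton (250,233), dropper (188,228), tape (282,209), peg (216,211).

```bash
cat > h.py <<'E'
from bench import env,eyes,monitor,kinematics,job
import cv2,numpy as np
from scipy.spatial.transform import Rotation as R
def cast(f,px,z):
    V=f["view"];C=-V[:3,:3].T@V[:3,3]
    px=np.atleast_2d(px).astype(float)
    d=np.c_[px,np.ones(len(px))]@np.linalg.inv(f["mtx"]).T@V[:3,:3]
    return C+d*((z-C[2])/d[:,2])[:,None]
def proj(f,p):
    c=f["view"][:3,:3]@p+f["view"][:3,3];u=f["mtx"]@c;return u[:2]/u[2]
def blob(f,roi,fn):
    """largest contour of mask fn(hsv) in roi (x0,y0,x1,y1), full-image px"""
    x0,y0,x1,y1=roi
    h=cv2.cvtColor(f["frame"],cv2.COLOR_RGB2HSV)[y0:y1,x0:x1].astype(int)
    m=fn(h[...,0],h[...,1],h[...,2]).astype(np.uint8)
    c,_=cv2.findContours(m,cv2.RETR_EXTERNAL,cv2.CHAIN_APPROX_NONE)
    c=max(c,key=cv2.contourArea)
    fill=cv2.drawContours(np.zeros_like(m),[c],-1,1,-1)
    M=cv2.moments(fill,True)
    return c[:,0]+[x0,y0],np.array([M["m10"],M["m01"]])/M["m00"]+[x0,y0]
E
python3 - <<'E'
from h import *
F={n:eyes.grab_frame(n) for n in("scene","top")}
dark=lambda h,s,v:v<45
rois={"large":((145,293,205,350),(158,162,198,202)),"medium":((303,183,345,217),(295,215,327,245)),
"small":((282,107,312,129),(366,167,390,188)),"oblong":((243,155,300,202),(290,165,328,205))}
for k,r in rois.items():
    for n,q in zip(F,r):
        c,m=blob(F[n],q,dark); p=cast(F[n],c,.003)
        rr=cv2.minAreaRect((p[:,:2]*1000).astype(np.float32))
        print(k,n,m.round(1),cast(F[n],m,.003)[0].round(4),"size",np.round(rr[1],0),"ang",round(rr[2],1))
white=lambda h,s,v:(v>150)&(s<60)
for k,z,r in(("cup",.05,((343,118,378,150),(366,219,394,246))),("carton",.062,((270,230,322,280),(237,215,264,252)))):
    for n,q in zip(F,r):
        c,m=blob(F[n],q,white); p=cast(F[n],c,z)
        rr=cv2.minAreaRect((p[:,:2]*1000).astype(np.float32))
        print(k,n,m.round(1),cast(F[n],m,z)[0].round(4),"size",np.round(rr[1],0),"ang",round(rr[2],1))
s,t=F["scene"]["frame"],F["top"]["frame"]
z=lambda im,x,y,w,h,k:cv2.resize(im[y:y+h,x:x+w],None,fx=k,fy=k,interpolation=cv2.INTER_NEAREST)
a=np.hstack([z(s,205,175,50,75,4),z(s,230,305,40,50,6)[:300],z(s,335,110,50,50,6)]) if 0 else None
row1=np.hstack([z(s,210,180,50,70,4)[:280],z(s,230,305,40,56,5),z(s,338,110,48,56,5)[:280]])
row2=np.hstack([z(t,235,160,40,40,6)[:240],z(t,175,215,30,30,8),z(t,362,215,40,40,6)])
W=max(row1.shape[1],row2.shape[1]);P=lambda r:np.pad(r,((0,0),(0,W-r.shape[1]),(0,0)))
cv2.imwrite("pics/mont.png",np.vstack([P(row1),P(row2)])[:,:,::-1])
E
```

```text
large scene [174.8 321.9] [0.6002 0.3194 0.003 ] size [68. 66.] ang 24.9
large top [178.4 181.9] [0.6045 0.3168 0.003 ] size [65. 63.] ang 88.6
medium scene [322.4 198.6] [ 0.4438 -0.0819  0.003 ] size [54. 54.] ang 22.7
medium top [318.2 228.4] [ 0.4513 -0.1047  0.003 ] size [45. 14.] ang 1.8
small scene [296.7 117.7] [ 0.6002 -0.2904  0.003 ] size [37. 35.] ang 25.3
small top [378.1 177. ] [ 0.6052 -0.2923  0.003 ] size [37. 35.] ang 41.7
oblong scene [269.8 178.8] [ 0.5793 -0.0815  0.003 ] size [49. 80.] ang 62.2
oblong top [309.7 185.3] [ 0.5845 -0.0839  0.003 ] size [48. 79.] ang 62.2
cup scene [359.2 134.5] [ 0.4246 -0.2637  0.05  ] size [77. 58.] ang 84.8
cup top [378.8 233.3] [ 0.4258 -0.2762  0.05  ] size [59. 47.] ang 45.3
carton scene [297.  250.7] [0.4324 0.0986 0.062 ] size [42. 73.] ang 77.9
carton top [249.2 231.8] [0.4369 0.0976 0.062 ] size [44. 74.] ang 78.1
```

View pics/mont.png

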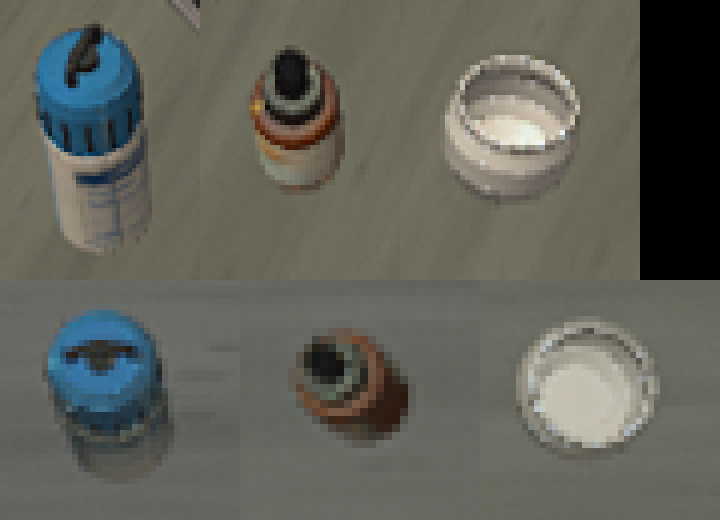

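Run:
```python
from h import *
F={n:eyes.grab_frame(n) for n in("scene","top")}
s,t=F["scene"],F["top"]
def near(px,r):
    p=cast(s,px,0)[0];C=cast(s,px,1e-9)[0];c=-s["view"][:3,:3].T@s["view"][:3,3]
    d=(p-c)[:2];return p[:2]+r*d/np.linalg.norm(d)
print("cup",cast(t,[379.5,232.7],.05),cast(s,[361.5,130.3],.05))
print("can",cast(t,[252,172.8],.136),near([235.9,242.2],.0265))
print("drop",cast(t,[186.25,225.75],.077),cast(t,[184.8,224.3],.1),cast(s,[247.7,316],.1),near([249.5,342.5],.0165))
dark=lambda h,s,v:v<45
c,m=blob(t,(270,196,294,222),dark);print("tape",cast(t,m,.019))
print("peg",cast(t,[[205,207],[227,215]],.01))
print("plants",cast(t,[[218,140],[240,140],[265,145],[292,140]],.05)[:, :2].round(2).tolist())
```

```text
cup [[ 0.42761307 -0.27818221  0.05      ]] [[ 0.42403469 -0.27874756  0.05      ]]
can [[0.59237722 0.08317323 0.136     ]] [0.58892149 0.08301698]
drop [[0.45618815 0.27682882 0.077     ]] [[0.45662552 0.27665848 0.1       ]] [[0.45338546 0.27819237 0.1       ]] [0.45569598 0.27958574]
tape [[0.51153552 0.00165486 0.019     ]]
peg [[0.52313426 0.23361602 0.01      ]
 [0.49712082 0.16730098 0.01      ]]
plants [[0.72, 0.19], [0.72, 0.12], [0.7, 0.05], [0.71, -0.03]]
```

```bash
cat >> h.py <<'E'
HZ=env.hold_point_z
def q(close_deg): return (R.from_euler("z",close_deg+90,degrees=True)*R.from_euler("x",180,degrees=True)).as_quat()
def st(tag):
    s=monitor.sense();print(tag,round(s["clock"],1),s["position"].round(4),"gap",round(s["finger_gap"],3),"gf",round(s["gripper_force"],1),"F",s["contact_force"].round(1))
def snap(name):
    a=eyes.grab_frame("scene")["frame"];cv2.imwrite(f"pics/{name}.png",a[:,:,::-1])
def pick(xy,h,ang,effort):
    env.reach([*xy,.25],q(ang));z=h-HZ
    print("hit",env.movel([*xy,z],.12,guard=8));st("down")
    env.close_gripper(effort);env.hold(.3);st("closed")
    env.movel([*xy,.25],.12);st("up")
def place(xy,h,ang_change=None):
    if ang_change is None: env.movel([*xy,.25],.2)
    else: env.movel([*xy,.25],.15,frame=q(ang_change))
    z=h-HZ+.003;env.movel([*xy,z+.012],.12)
    st("low");print("touch",env.movel([*xy,z-.001],.02,guard=3));st("placed")
    env.release();env.hold(.3);st("released")
    env.movel([*xy,.25],.12)
E
python3 - <<'E'
from h import *
pick((.4552,.278),.052,60,30)
place((.6027,-.2913),.052)
E
```

```text
hit False
down 5.0 [0.4555 0.2781 0.0338] gap 1.001 gf 0.0 F [0.3 0.3 0.3]
closed 5.9 [0.4553 0.2781 0.0335] gap 0.366 gf 30.5 F [0.2 0.6 4.3]
up 7.8 [0.4551 0.2779 0.2495] gap 0.364 gf 30.1 F [-0.2 -0.7 -1. ]
low 12.8 [ 0.603  -0.2915  0.049 ] gap 0.361 gf 30.1 F [-0.2  0.6 -0.1]
touch True
placed 13.3 [ 0.6026 -0.2912  0.0365] gap 0.363 gf 30.6 F [-0.4  0.9  4.8]
released 14.2 [ 0.6022 -0.2909  0.0358] gap 1.0 gf 0.0 F [-0.4  0.1  1. ]
```

Run:
```python
from h import *
pick((.5905,.083),.122,80,50)
place((.4463,-.083),.122)
snap("s2")
```

```text
hit False
down 18.9 [0.5909 0.083  0.104 ] gap 1.001 gf 0.0 F [ 0.6 -0.2 -0.1]
closed 19.6 [0.5909 0.0829 0.1041] gap 0.583 gf 52.7 F [-0.2 -0.3  6.2]
up 21.0 [0.5902 0.083  0.2491] gap 0.578 gf 52.5 F [ 0.2  0.2 -5.1]
low 23.5 [ 0.4467 -0.0831  0.1189] gap 0.586 gf 52.5 F [-0.   0.1 -4.1]
touch True
placed 24.1 [ 0.4463 -0.083   0.1071] gap 0.588 gf 53.5 F [ 0.1 -0.1  5.6]
released 24.8 [ 0.4456 -0.0826  0.1063] gap 1.001 gf 0.0 F [-0.4  0.1  0.7]
```

View pics/s2.png

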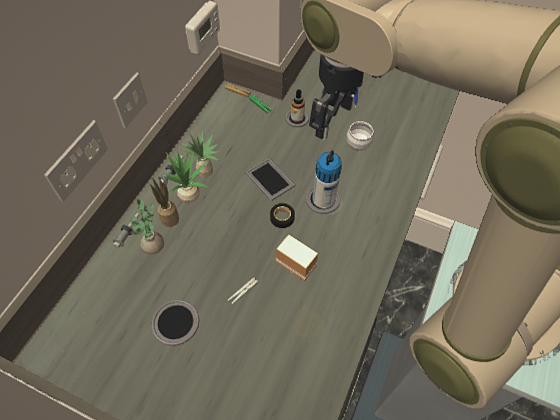

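The dropper stands in the small tray at (297,108) and the can in the medium tray at (326,185). Next come the cup and the carton.

Run:
```python
from h import *
pick((.4258,-.2785),.030,-33,20)
place((.6023,.3181),.030)
pick((.4345,.098),.036,78,30)
place((.5819,-.0827),.036,62.2)
snap("s3")
```

```text
hit False
down 29.8 [ 0.426  -0.2787  0.0117] gap 0.999 gf 0.0 F [ 0.3  0.4 -0.3]
closed 30.4 [ 0.426  -0.2787  0.0118] gap 0.762 gf 21.7 F [-0.9  0.4  5.9]
up 32.6 [ 0.4257 -0.2784  0.2495] gap 0.756 gf 22.3 F [-0.5 -0.4 -0.8]
low 37.8 [0.6026 0.3182 0.0269] gap 0.754 gf 22.3 F [-0.3  0.5 -0.8]
touch True
placed 38.4 [0.6022 0.318  0.0148] gap 0.756 gf 22.7 F [-0.4 -0.9  4.3]
released 39.0 [0.6018 0.3179 0.0142] gap 1.0 gf 0.0 F [ 0.6 -0.3 -0.1]
hit False
down 45.2 [0.4347 0.098  0.0177] gap 1.0 gf 0.0 F [-0.   0.7  0.4]
closed 46.0 [0.4347 0.098  0.0175] gap 0.511 gf 31.7 F [-0.7 -0.9  5. ]
up 48.1 [0.4343 0.098  0.2496] gap 0.508 gf 31.2 F [ 0.2  0.6 -1.4]
low 51.8 [ 0.5822 -0.0828  0.0329] gap 0.512 gf 31.2 F [ 0.4 -0.7 -2.6]
touch True
placed 52.3 [ 0.5817 -0.0826  0.0205] gap 0.511 gf 31.8 F [-0.8 -0.2  3.9]
released 53.1 [ 0.5813 -0.0825  0.02  ] gap 0.999 gf 0.0 F [-0.1 -0.5  0.2]
```

View pics/s3.png

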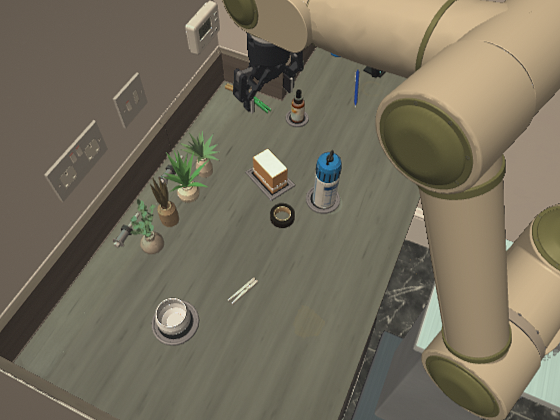

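All four things stand in their trays: dropper (297,108), can (326,182), carton (269,172), cup (173,318). The tape and peg have not moved. I'll take one close look at the seating before handing in.

Run:
```python
import cv2,numpy as np
s=cv2.imread("pics/s3.png")
z=lambda x,y:cv2.resize(s[y:y+66,x:x+66],(396,297) if 0 else (297,297),interpolation=cv2.INTER_CUBIC)
cv2.imwrite("pics/m3.png",np.vstack([np.hstack([z(266,75),z(293,148)]),np.hstack([z(140,290),z(238,140)])]))
```

```text
(no output)
```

View pics/m3.png

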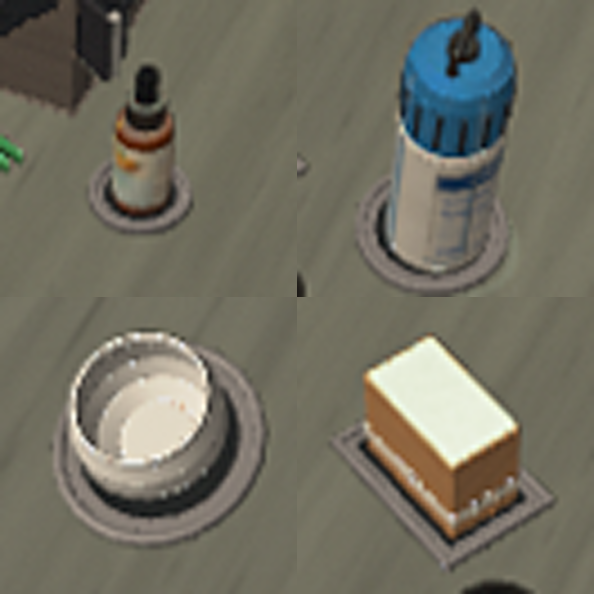

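The bases of all four sit inside the lips, on the mats and upright.

```bash
python3 -c "
from bench import job
print(job.hand_in())"
```

```text
the job is handed in; nothing more can be done
None
```

I stood the dropper bottle, can, cup and carton upright in their trays, let each go, left the tape and peg where they lay, and handed the job in at about 55 s of the 141 s; the hand-in call returned no verdict.

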